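# Find the pulley's hidden index pocket and lock it with the pin

### The arm

A 6-joint arm with a two-finger parallel gripper is mounted at the origin on a cart in front of the work surface, level with it; the furniture and walls round the work are solid. World frame = base frame: x ahead of the robot, y to its left, z up, the work surface at z = 0. Lengths are in m, angles in rad, forces in N, time in s.
With the tool pointing down it reaches from about 0.4 to 0.925 m from the base axis. Payload 12.5 kg.
Tool frame: the origin (TCP) lies at the very end of the fingers, on their centre line; the grasp point (between the pads) lies 19 mm behind it; x points along the fingers, y is the direction in which the jaws open and shut, and the axes are right-handed (so a half turn about x gives the same grasp; the last joint's range is limited). The gripper opens to 95 mm and grips with 3 to 60 N. Pads are 20 mm wide; open, the fingers measure 119 mm over their backs; the gripper's body (75 mm by 180 mm) begins 59 mm behind the grasp point.
Start: joints at [1.056, 0.491, 1.559, -0, 1.092, -0.106], TCP at [0.248, 0.574, 0.215] pointing down, gripper open.
Joint ranges: [-3.1, 3.1], [-0.84, 2.19], [0.05, 2.79], [-1.13, 4.28], [0.06, 2.93], [-2.69, 2.69]. Speed limits (rad/s): [2.22, 2.22, 2.79, 3.14, 3.14, 3.14].

### API

Orientations are given as a unit quaternion [w, x, y, z].
In Python, from bench import env gives the robot as it stands.
- The arm moves only by the tool drive_tool, never from a script. Its arguments are lists of equal length, an entry for each row: "travel": the shift along the tool's x, y, z in m, a list of three; "turn": the turn about the tool's x in rad; "gripper": the finger opening in m, from 0 to 0.0951. A call has 1 to 5 rows; each row shifts and turns the pose as measured when the row begins, along the tool's axes as they then stand; what a row does not reach is not made up. A row lasts 1/10 s, in which the tool goes at most 50 mm and 8.59 degrees, less where a joint would pass 70% of its speed; a pose out of reach is approached as far as the arm can. A call is refused whole if a number of a shift passes 0.05 or a number of a turn 0.15, either way. A call with a gripper value outside its range is refused whole. The fingers move at their own pace and stop on an object; "force" is the grip in N (left out, the last holds). Time passes only in rows, so rows that do not move let the fingers close. It gives the time, the measured TCP pose, the force and the opening at its end, in the units of the state.
- env.read_state(): the state, without advancing time (a new reading comes with each control period).
- env.camera(name): name is "scene" or "top"; returns a dict with "frame" (384x512x3 uint8, blue, green, red), "z_map" (384x512 float32, m along the optical axis (not along the pixel's ray), 0 where there is no reading), "fx", "fy", "cx", "cy" (pixels), "R" (3x3) and "t" (3): a world point X has camera coordinates R X + t. Camera axes: x right, y down, z forward; pixel columns grow to the right and rows downward; lengths in m; the calibration is good to about 2 mm. A picture is of the moment at which its call begins.
- env.finish_job(): hands the job in, once; it reports no verdict.
The state is a dict: "clock": time; "joint_positions": joint angles; "dq": joint speeds; "joint_torque": joint torques, N m; "position": TCP position; "ee_rot": TCP orientation; "force": force on the tool from outside, world axes, zero at the start; "moment": the same for the moment, N m; "opening": finger opening in m.
Only numpy, scipy, OpenCV 4.12 (cv2) and the standard library are available. Lean on these libraries where they do the work, as an engineer would, in place of code of your own. Each camera call takes 0.05 s, during which the arm holds its last target.

### The job

Lock the free-spinning pulley on the test stand: first put the locking pin into the guide bush above the pulley and let go of it, so that it stands on the floor of the belt groove; then turn the pulley gently with light fingertip friction on its near side, drawing the near rim downward, until the hidden index pocket comes to the top and the pin drops fully home in it. Do not force the pin, leave it standing home, and do not disturb the loose things around.

Things in the scene. Friction and masses are not known exactly. Their poses are not given: they have to be found in the camera images.
- stand: Fixed metal stand carrying the pulley. Origin: underside of the base plate, below the pulley's middle; z up, x horizontal from the near (-x, robot's) to the far side, y along the axle. Base plate 230 x 130 x 12 mm, x -90 to +140. Bearing posts at y = +/-46 mm (20 mm thick at most above the base, x +/-15), 115 mm high. Behind the pulley a column, x +89 to +111 mm, 199 mm high.
- axle_center (a point): Pulley's centre on its axle, 100 mm above the stand's underside; axes as the stand's. Aluminium pulley, 0.6 kg: two flat flanges of 70 mm radius, 24 mm over their outer faces, smooth outside 18 mm radius (hub bosses of 17 mm radius reach y = +/-22). Between them a groove 12 mm wide, floor at 62 mm radius. Spins freely (friction 0.02 N m, no gravity torque), stays where left.
- near_rim (a point): Point on the stand (does not turn with the pulley) in the middle of the near edge of the rim, 70 mm to -x of the pulley's centre. Drawing the rim downward here brings the one index pocket up from the far side to the top. Pocket: in the groove's floor, 13 mm long round the rim, 15 mm deep, starts in the far half 1.1 to 2.6 rad short of the top; its angle is not measured.
- bush_top (a point): Centre of the guide bush's mouth, on top of the bush, straight above the pulley's centre, 199 mm above the stand's underside; axes as the stand's. Vertical hole of 11.2 mm, 1.5 mm chamfer, through the 26 mm thick bush (26 x 26 mm), front end of a 26 mm wide arm. The groove floor lies 37 mm below this point. With the pin in, the pulley is blocked; pulling on with a pinch over about 8 N forces the pin.
- pin: Loose steel pin, 73 mm long, 60 g: shank 10 mm diameter, 51 mm long, its last 8 mm tapering to 4 mm at the foot; above it a ribbed head 18 mm diameter, 22 mm high. Origin: centre of the foot's end face; z to the head. Starts upright in the rest block. Standing on the groove floor its head's underside is 14 mm above the bush; fully home the head lies on the bush (foot 51 mm below bush_top).
- rest_block: Fixed black block 56 x 76 x 30 mm; origin under its centre. The pin stands in a hole 24 mm deep in its middle (foot 6 mm above the block's underside, which rests on a 2.5 mm mat, head's underside 27 mm above the block).
- tape_roll: Loose small roll of black tape, 58 mm wide, 19 mm high, a bystander; origin under its centre.
- transformer_1: Loose small transformer, 34 x 33 x 24 mm, a bystander; origin under its centre.
- marker_pen: Loose white marker pen, 135 mm long, lying on the bench, a bystander; origin under its middle.

How it is judged:
On the way:
1. the pin stands released in the guide bush, on the groove floor, not yet in the pocket (z of pin in the frame of bush_top between -0.043 and -0.033 m and horizontal distance between pin and bush_top below 0.005 m and angle between pin's own z axis and vertical below 0.12 rad and contact force between the fingers and pin below 0.1 N), for 0.2 s.
At the end, for the whole second after the job is handed in: The pin stands upright (within 0.12 rad) and at rest in the guide bush, within 5 mm of its axis, dropped home in the pulley's index pocket: its foot at least 48.5 mm below the bush's top, that is its head within 2.5 mm of lying on the bush (z of pin in the frame of bush_top below -0.0485 m and horizontal distance between pin and bush_top below 0.005 m and angle between pin's own z axis and vertical below 0.12 rad and linear speed of pin below 0.02 m/s); the robot touches nothing.
It fails at once if the tape roll is pushed more than 30 mm away (distance of tape_roll from where it was at the start of the episode above 0.03 m).
It fails at once if the transformer is pushed more than 30 mm away (distance of transformer_1 from where it was at the start of the episode above 0.03 m).
It fails at once if the marker pen is pushed more than 30 mm away (distance of marker_pen from where it was at the start of the episode above 0.03 m).
It fails at once if the locking pin is forced: pressed against the stand or pulley with more than 45 N (all contact forces on it added up, bush and pocket) (contact force between pin and stand above 45 N).
It also fails if it takes over 72 s, if anything falls off the work surface, if the arm or the gripper's body presses on something with over 40 N, if the wrist force passes 120 N, or if a joint passes its speed limit or range.

## Working session

There is one attempt and no reset: what is moved stays moved. The work goes in short steps, Python scripts to look and compute and a tool call to move; the robot and the scene stay as the last step left them, time stands still between calls to the robot, and variables do not carry over. Pictures are saved under pics/ and viewed, and the job is handed in when it is done.

Besides the shell and the picture viewer there is one more tool, called after ">>>" as name(argument=value, ...) on one line, values as JSON. drive_tool: Moves the arm, as the interface text tells. Its arguments: {"type":"object","properties":{"travel":{"type":"array","items":{"type":"array","items":{"type":"number"}}},"turn":{"type":"array","items":{"type":"number"}},"gripper":{"type":"array","items":{"type":"number"}},"force":{"type":"number"}},"required":["travel","turn","gripper"]}

```bash
ls; mkdir -p pics
python3 - <<'E'
from bench import env
import cv2,numpy as np,pickle
print(env.read_state())
for n in("scene","top"):
    c=env.camera(n); cv2.imwrite(f"pics/{n}0.png",c["frame"]); pickle.dump(c,open(f"{n}0.pkl","wb"))
    print(n,c["fx"],c["cx"],c["cy"],np.round(c["R"],3).tolist(),np.round(c["t"],3), -c["R"].T@c["t"])
E
```

```text
pics
{'clock': 0.0, 'joint_positions': array([ 1.05638289e+00,  4.91608172e-01,  1.55946058e+00, -3.30518790e-06,
        1.09169380e+00, -1.05575469e-01]), 'dq': array([ 0.00052174,  0.00013863,  0.00124052,  0.0003336 , -0.00150433,
       -0.00051891]), 'joint_torque': array([-2.59646826e-03, -6.12635207e+01, -2.58168554e+01,  6.91555627e-02,
        4.83236276e-02, -9.24832989e-05]), 'position': array([0.24830812, 0.57328806, 0.21402771]), 'ee_rot': array([ 0.69225898,  0.14314668,  0.69250936, -0.14393513]), 'force': array([-0.09172146, -0.28094468,  0.75811582]), 'moment': array([-0.01333136,  0.01376789, -0.013419  ]), 'opening': 0.094954857356825}
scene 393.05370841506567 253.7284602020115 192.02256800604525 [[0.566, -0.824, -0.007], [-0.342, -0.227, -0.912], [0.75, 0.519, -0.41]] [-0.206  0.311  0.94 ] [-0.48271585 -0.58748457  0.66727758]
top 388.7773370576003 256.6598745239714 193.04699299178117 [[0.015, -0.999, -0.029], [-0.983, -0.009, -0.184], [0.184, 0.031, -0.982]] [0.101 0.506 1.086] [0.29680437 0.07142431 1.16305981]
```

View pics/scene0.png

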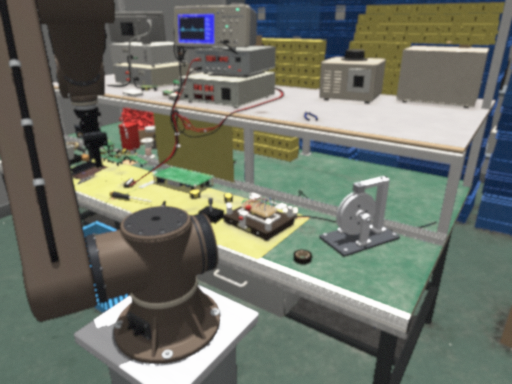

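View pics/top0.png

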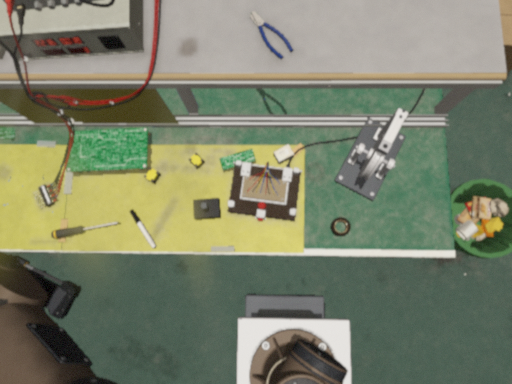

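Run:
```python
import cv2,pickle,numpy as np
s=pickle.load(open("scene0.pkl","rb"))["frame"];t=pickle.load(open("top0.pkl","rb"))["frame"]
cv2.imwrite("pics/z1.png",cv2.resize(t[100:220,320:450],None,fx=6,fy=5.0*1.0,interpolation=cv2.INTER_CUBIC)[:600,:800])
cv2.imwrite("pics/z2.png",cv2.resize(t[180:240,120:240],None,fx=6,fy=6,interpolation=cv2.INTER_CUBIC))
cv2.imwrite("pics/z3.png",cv2.resize(s[170:260,310:410],None,fx=6,fy=6,interpolation=cv2.INTER_CUBIC))
cv2.imwrite("pics/z4.png",cv2.resize(s[160:260,100:230],None,fx=6,fy=6,interpolation=cv2.INTER_CUBIC))
```

```text
(no output)
```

View pics/z1.png

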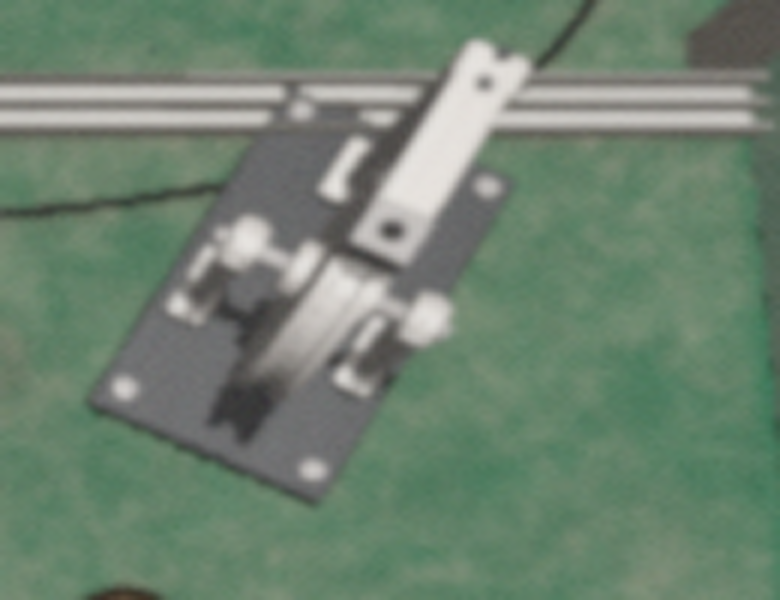

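View pics/z2.png

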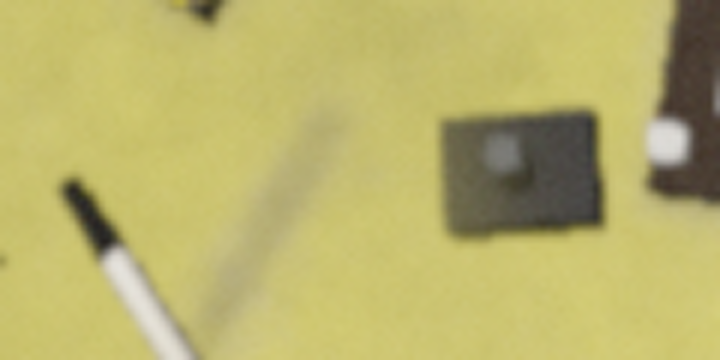

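View pics/z3.png

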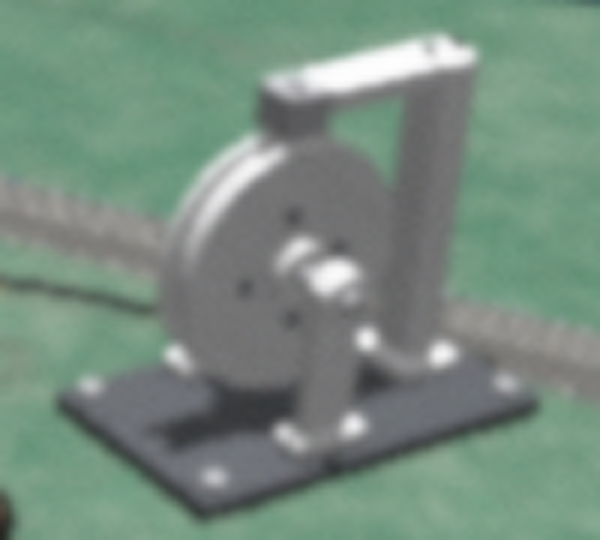

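View pics/z4.png

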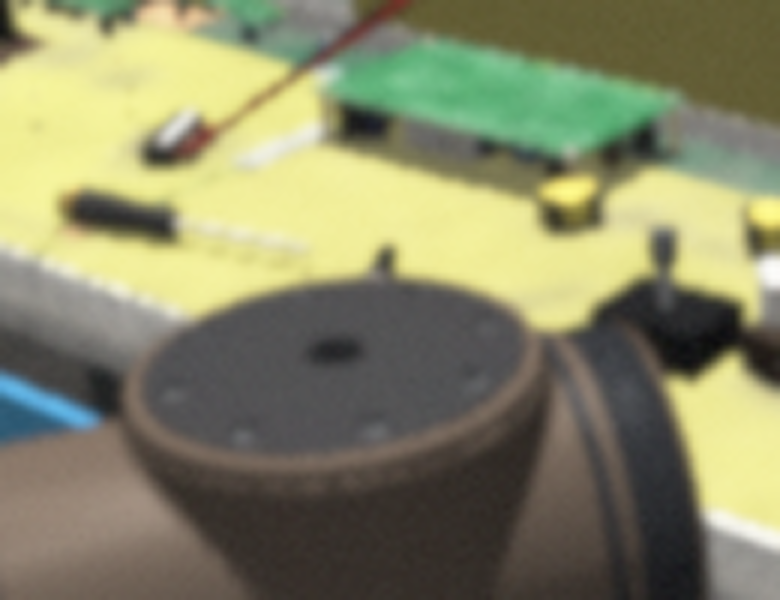

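```bash
cat > h.py <<'E'
import numpy as np,pickle,cv2
def ray(c,u,v,z):
    o=-c["R"].T@c["t"]; d=c["R"].T@np.array([(u-c["cx"])/c["fx"],(v-c["cy"])/c["fy"],1]); return o+d*(z-o[2])/d[2]
def proj(c,X):
    p=c["R"]@np.asarray(X)+c["t"]; return np.array([c["fx"]*p[0]/p[2]+c["cx"],c["fy"]*p[1]/p[2]+c["cy"]])
def two(c1,p1,c2,p2):
    A=[];b=[]
    for c,(u,v) in((c1,p1),(c2,p2)):
        o=-c["R"].T@c["t"]; d=c["R"].T@np.array([(u-c["cx"])/c["fx"],(v-c["cy"])/c["fy"],1]);d/=np.linalg.norm(d)
        P=np.eye(3)-np.outer(d,d);A.append(P);b.append(P@o)
    return np.linalg.lstsq(np.vstack(A),np.hstack(b),rcond=None)[0]
E
python3 - <<'E'
from h import *
s=pickle.load(open("scene0.pkl","rb"));t=pickle.load(open("top0.pkl","rb"))
g=lambda x,y,f,fy,ox,oy:((x+.5)/f-.5+ox,(y+.5)/fy-.5+oy)
T=lambda x,y:g(x,y,6,5,320,100); S=lambda x,y:g(x,y,6,6,310,170)
print("hole top@.199",ray(t,*T(392,230),.199),"scene",ray(s,*S(292,82),.199), "two",two(t,T(392,230),s,S(292,82)))
# depth-based surface of bush
for n,c in(("t",t),("s",s)):
    pass
# bolts heads on base, z~.014
b=[ray(t,*T(*p),.015) for p in[(124,388),(313,469),(487,186),(300,108)]]
print(np.round(b,4)); b=np.array(b)
print("yaw",np.arctan2(*(b[3]-b[0])[[1,0]]),np.arctan2(*(b[2]-b[1])[[1,0]]))
e=[ray(t,*T(*p),.012) for p in[(90,403),(318,500),(510,180)]]
e=np.array(e);print(np.round(e,4),np.linalg.norm(e[1]-e[0]),np.linalg.norm(e[2]-e[1]),np.arctan2(*(e[2]-e[1])[[1,0]]))
bs=[ray(s,*S(*p),.015) for p in[(90,385),(213,476),(507,382)]];print("scene bolts",np.round(bs,4),np.arctan2(*(bs[2]-bs[1])[[1,0]]))
pt=(120+503.5/6-.5,180+153.5/6-.5); ps=(100+662.5/6-.5,160+233/6-.5)
print("pin",ray(t,*pt,.0815),ray(s,*ps,.0815),two(t,pt,s,ps))
# arm outline top at z=.199
m=(t["frame"].min(2)>170).astype(np.uint8)
m[:, :370]=0;m[:100]=0;m[160:]=0;m[:,415:]=0
n,l,st,ce=cv2.connectedComponentsWithStats(m);k=1+np.argmax(st[1:,4]);print(st[k],ce[k])
z=t["z_map"]; 
vs,us=np.where((z>0))
o=-t["R"].T@t["t"]
d=np.stack([(us-t["cx"])/t["fx"],(vs-t["cy"])/t["fy"],np.ones(len(us))])*z[vs,us]
X=(t["R"].T@d).T+o
q=(X[:,2]>.19)&(X[:,2]<.21)&(us>365)&(us<415)&(vs>100)&(vs<165)
r=cv2.minAreaRect(X[q][:,:2].astype(np.float32)*1000);print("arm",q.sum(),r,X[q].mean(0))
E
```

```text
hole top@.199 [ 0.60348555 -0.22448879  0.199     ] scene [ 0.60392853 -0.22297695  0.199     ] two [ 0.60296958 -0.22379186  0.1997108 ]
[[ 0.5623 -0.1433  0.015 ]
 [ 0.5135 -0.2353  0.015 ]
 [ 0.6903 -0.3302  0.015 ]
 [ 0.7402 -0.2377  0.015 ]]
yaw -0.48774970614767005 -0.4923637066780966
[[ 0.5535 -0.1266  0.012 ]
 [ 0.4953 -0.2379  0.012 ]
 [ 0.6952 -0.343   0.012 ]] 0.12555602776667174 0.22588145611194055 -0.48435462858080214
scene bolts [[ 0.565  -0.143   0.015 ]
 [ 0.516  -0.2341  0.015 ]
 [ 0.6938 -0.3298  0.015 ]] -0.4938098923073062
pin [0.46303458 0.25563464 0.0815    ] [0.45966032 0.25185773 0.0815    ] [0.46364231 0.25583338 0.07890323]
[379 108  36  44 469] [394.97654584 128.03411514]
arm 501 ((643.4396362304688, -246.56939697265625), (29.234968185424805, 124.35015869140625), 62.84944152832031) [ 0.6447098  -0.24607381  0.19911079]
```

```bash
cat >> h.py <<'E'
from scipy.spatial.transform import Rotation as Ro
def rel(st,target,yaw=None):
    R=Ro.from_quat(np.asarray(st["ee_rot"])[[1,2,3,0]]).as_matrix()
    d=R.T@(np.asarray(target)-st["position"])
    a=R[:,1]; cur=np.arctan2(a[1],a[0]); out=None
    if yaw is not None:
        e=(yaw-cur+np.pi/2)%np.pi-np.pi/2; out=-e*np.sign(-R[2,0]) # tool x down: +turn is -yaw
    print("pos",np.round(st["position"],4),"R",np.round(R,3).tolist(),"delta tool mm",np.round(d*1e3,1),"yaw",round(cur,3),"turn",out,"q6",round(st["joint_positions"][5],2),"F",np.round(st["force"],1),"open",round(st["opening"],4),"t",st["clock"])
YAW=-0.489; ex=np.array([np.cos(YAW),np.sin(YAW),0]); ey=np.array([-ex[1],ex[0],0])
BUSH=np.array([.604,-.2243,.199])
E
python3 - <<'E'
from h import *
from bench import env
rel(env.read_state(),[.463,.2556,.115],YAW+np.pi/2)
t=pickle.load(open("top0.pkl","rb"))
print(t["frame"][199:212,196:212].max(2))
E
```

```text
pos [0.2483 0.5733 0.2141] R [[-0.0, 0.397, 0.918], [-0.001, 0.918, -0.397], [-1.0, -0.001, -0.0]] delta tool mm [  99.3 -206.1  323.3] yaw 1.162 turn 0.08025135787298132 q6 -0.11 F [ 0.4 -0.6 -0.3] open 0.0954 t 0.1
[[168 158 152 149 142 139 137 138 129 128 119 113 113 110 104 101]
 [123 118 113 112 106 102 102  99  92  91  87  81  75  81  75  76]
 [104 101  98  96  95  90  93  90  84  86  85  81  80  76  77  75]
 [102 102 101  96  93 100 103 105 101  97  89  80  79  79  78  73]
 [105 100  99  96  97 111 112 118 115 112  93  81  78  79  77  78]
 [104 101 100 102 100 114 120 121 121 119  95  77  76  75  77  75]
 [105 102  98 101 105 117 123 124 122 119  99  78  75  76  77  78]
 [107 105  99 101 106 116 121 122 123 120 101  74  71  76  75  78]
 [104 106 103  96  98 110 115 122 115 109  97  78  64  74  73  76]
 [105 107  99  98  96  98 105 105 100  91  80  68  61  76  75  74]
 [108 102 101  99  99  97  92  89  81  74  69  67  60  74  78  79]
 [110 104  99 101 100  93  90  82  73  70  67  62  63  78  77  72]
 [109 109 104 102  95  95  90  87  82  72  69  69  73  75  81  78]]
```

>>> drive_tool(travel=[[0, -0.025, 0.04], [0, -0.025, 0.04], [0, -0.025, 0.04], [0, -0.025, 0.04], [0, -0.025, 0.04]], turn=[0.08, 0, 0, 0, 0], gripper=[0.05, 0.05, 0.05, 0.05, 0.05], force=20)

```text
clock: 0.6
position: [0.3695, 0.3681, 0.2118]
ee_rot: [0.686, 0.168, 0.687, -0.17]
force: [1.4, -0.2, 0.4]
opening: 0.0604
```

```bash
python3 -c "
from h import *
from bench import env
rel(env.read_state(),[.463,.2556,.115],YAW+np.pi/2)"
```

```text
pos [0.3695 0.3681 0.2118] R [[-0.002, 0.465, 0.885], [-0.002, 0.885, -0.465], [-1.0, -0.003, -0.001]] delta tool mm [ 96.8 -55.8 135.2] yaw 1.087 turn 0.005228338419247969 q6 -0.43 F [ 1.4 -0.2  0.4] open 0.0604 t 0.6
```

>>> drive_tool(travel=[[0, -0.015, 0.036], [0, -0.015, 0.036], [0, -0.015, 0.036], [0, -0.008, 0.02], [0, 0, 0]], turn=[0.005, 0, 0, 0, 0], gripper=[0.05, 0.05, 0.05, 0.05, 0.05])

```text
clock: 1.1
position: [0.4621, 0.2516, 0.2112]
ee_rot: [0.685, 0.172, 0.687, -0.174]
force: [-0.1, -0.5, 0.3]
opening: 0.0504
```

```bash
python3 -c "
from h import *
from bench import env
rel(env.read_state(),[.463,.2556,.055],YAW+np.pi/2)"
```

```text
pos [0.4621 0.2516 0.2112] R [[-0.004, 0.474, 0.88], [-0.003, 0.88, -0.474], [-1.0, -0.005, -0.002]] delta tool mm [156.2   4.6  -0.9] yaw 1.076 turn -0.0053070010613121 q6 -0.7 F [-0.1 -0.5  0.3] open 0.0504 t 1.1
```

>>> drive_tool(travel=[[0.045, 0.0046, -0.001], [0.045, 0, 0], [0.04, 0, 0], [0, 0, 0]], turn=[0, 0, 0, 0], gripper=[0.05, 0.05, 0.05, 0.05])

```text
clock: 1.5
position: [0.463, 0.2574, 0.0787]
ee_rot: [0.686, 0.173, 0.685, -0.174]
force: [-0.2, 0.4, 1.0]
opening: 0.05
```

```bash
python3 -c "
from h import *
from bench import env
rel(env.read_state(),[.463,.2556,.053],YAW+np.pi/2)
for n in('scene','top'):
    c=env.camera(n);pickle.dump(c,open(n+'1.pkl','wb'))
    f=c['frame'][150:250,180:260] if n=='scene' else c['frame'][150:250,150:250]
    cv2.imwrite('pics/'+n+'1.png',cv2.resize(f,None,fx=6,fy=6,interpolation=cv2.INTER_CUBIC))
"
```

```text
pos [0.463  0.2574 0.0787] R [[-0.0, 0.476, 0.88], [-0.002, 0.88, -0.476], [-1.0, -0.001, 0.001]] delta tool mm [25.7 -1.5  0.8] yaw 1.075 turn -0.006790627272805105 q6 -0.69 F [-0.2  0.4  1. ] open 0.05 t 1.5
```

View pics/scene1.png

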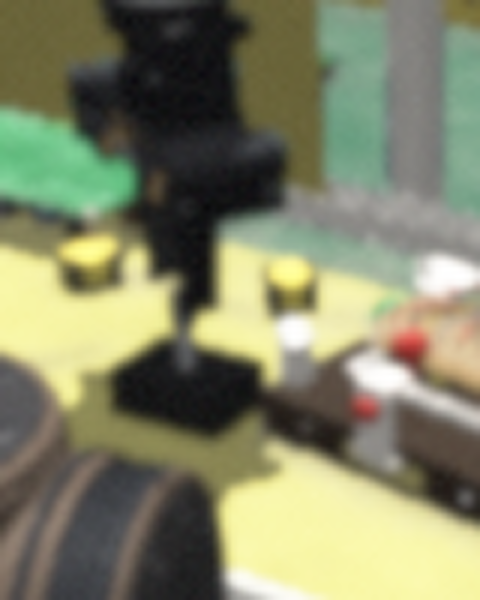

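View pics/top1.png

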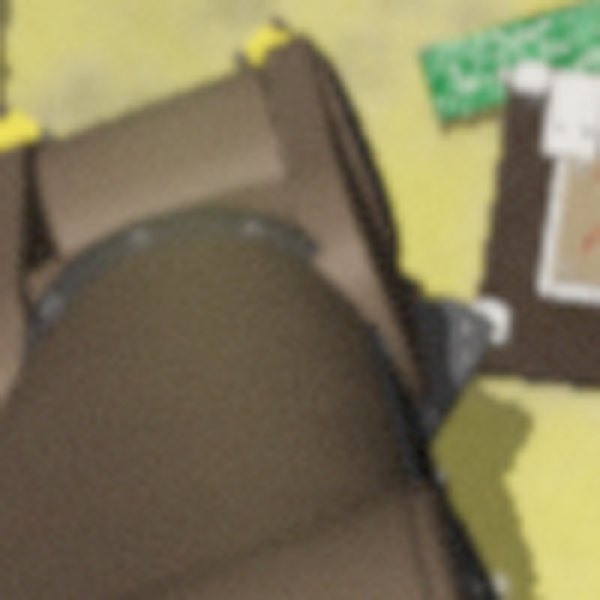

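>>> drive_tool(travel=[[0.026, -0.0015, 0.0008], [0, 0, 0], [0, 0, 0]], turn=[-0.006, 0, 0], gripper=[0.05, 0.05, 0.05])

```text
clock: 1.9
position: [0.4678, 0.2588, 0.0631]
ee_rot: [0.691, 0.174, 0.682, -0.168]
force: [0.3, 0.0, -0.3]
opening: 0.0501
```

>>> drive_tool(travel=[[0, 0, 0], [0, 0, 0], [0, 0, 0], [0, 0, 0], [0, 0, 0]], turn=[0, 0, 0, 0, 0], gripper=[0.01, 0.01, 0.01, 0.01, 0.01], force=15)

```text
clock: 2.4
position: [0.4694, 0.2598, 0.0685]
ee_rot: [0.693, 0.175, 0.68, -0.167]
force: [-0.5, -2.1, -1.3]
opening: 0.0178
```

```bash
python3 -c "
from h import *
from bench import env
s=env.read_state();rel(s,[.463,.2556,.053],YAW+np.pi/2);print(s)
c=env.camera('scene');pickle.dump(c,open('scene2.pkl','wb'))
f=c['frame'][150:250,180:260]
cv2.imwrite('pics/scene2.png',cv2.resize(f,None,fx=6,fy=6,interpolation=cv2.INTER_CUBIC))
"
```

```text
pos [0.4694 0.2598 0.0685] R [[0.02, 0.469, 0.883], [0.007, 0.883, -0.469], [-1.0, 0.016, 0.015]] delta tool mm [15.4 -6.9 -3.9] yaw 1.083 turn 0.0008957635058657321 q6 -0.7 F [-0.5 -2.1 -1.3] open 0.0178 t 2.4
{'clock': 2.4, 'joint_positions': array([ 0.38301597,  0.56095575,  1.930492  , -0.00223766,  0.62870354,
       -0.69776518]), 'dq': array([-0.00073271, -0.00400225,  0.0026887 , -0.00347325,  0.00752996,
        0.00063735]), 'joint_torque': array([ 6.55288696e-01, -5.67193043e+01, -1.72293806e+01,  3.02235391e-01,
       -4.81630806e-01,  1.51599501e-02]), 'position': array([0.46939904, 0.25978978, 0.068525  ]), 'ee_rot': array([ 0.69251498,  0.17496448,  0.67969206, -0.16682069]), 'force': array([-0.52476426, -2.14633114, -1.27771454]), 'moment': array([-3.82302798e-01,  1.84444736e-01,  2.44902276e-04]), 'opening': 0.017772762658256815}
```

View pics/scene2.png

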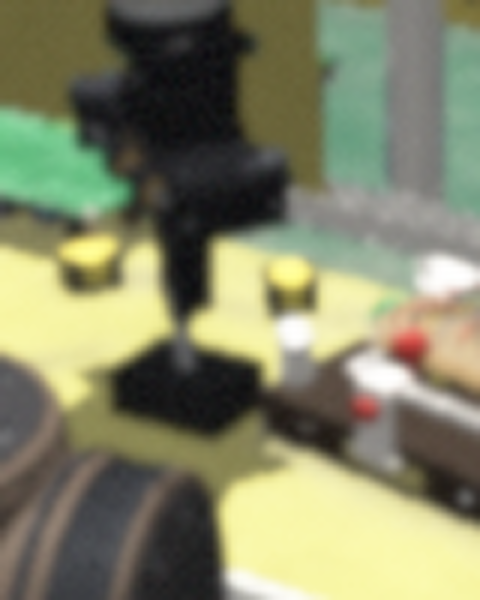

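>>> drive_tool(travel=[[0, 0, 0], [0, 0, 0], [0, 0, 0]], turn=[0, 0, 0], gripper=[0.04, 0.04, 0.04])

```text
clock: 2.75
position: [0.4694, 0.2597, 0.0683]
ee_rot: [0.692, 0.175, 0.68, -0.167]
force: [0.4, 1.3, 0.4]
opening: 0.0362
```

>>> drive_tool(travel=[[0, 0, 0]], turn=[0], gripper=[0.04])

```text
clock: 2.85
position: [0.4694, 0.2597, 0.0682]
ee_rot: [0.692, 0.175, 0.68, -0.167]
force: [0.2, 0.3, 0.5]
opening: 0.0391
```

>>> drive_tool(travel=[[0.01, 0, 0]], turn=[0], gripper=[0.04])

```text
clock: 2.95
position: [0.4701, 0.26, 0.0586]
ee_rot: [0.693, 0.175, 0.679, -0.167]
force: [0.1, -0.0, -0.1]
opening: 0.0399
```

```bash
python3 -c "
from h import *
from bench import env
s=env.read_state();rel(s,[.463,.2556,.053],YAW+np.pi/2);print(s['joint_positions'],s['joint_torque'])"
```

```text
pos [0.4701 0.26   0.0586] R [[0.022, 0.469, 0.883], [0.007, 0.883, -0.469], [-1.0, 0.017, 0.016]] delta tool mm [ 5.5 -7.4 -4.3] yaw 1.082 turn 0.0006703345788832138 q6 -0.7 F [ 0.1 -0.  -0.1] open 0.0399 t 2.95
[ 0.38291145  0.57753766  1.93595676 -0.00213286  0.60521682 -0.69768408] [ 4.28273552e-02 -5.86129332e+01 -1.57984543e+01  2.27756635e-02
  7.34786130e-01 -1.73487464e-03]
```

>>> drive_tool(travel=[[0.002, -0.0037, -0.0021], [0.002, -0.0037, -0.0021], [0.001, 0, 0], [0, 0, 0]], turn=[0, 0, 0, 0], gripper=[0.04, 0.04, 0.04, 0.04])

```text
clock: 3.35
position: [0.4614, 0.2547, 0.051]
ee_rot: [0.692, 0.175, 0.68, -0.167]
force: [0.4, -0.4, -0.6]
opening: 0.0399
```

```bash
python3 -c "
from h import *
from bench import env
s=env.read_state();rel(s,[.463,.2556,.053],YAW+np.pi/2)"
```

```text
pos [0.4614 0.2547 0.051 ] R [[0.019, 0.469, 0.883], [0.006, 0.883, -0.469], [-1.0, 0.014, 0.014]] delta tool mm [-1.9  1.6  1. ] yaw 1.082 turn 0.000585150840553661 q6 -0.7 F [ 0.4 -0.4 -0.6] open 0.0399 t 3.35
```

>>> drive_tool(travel=[[-0.001, 0.001, 0.001], [0, 0, 0]], turn=[0, 0], gripper=[0.04, 0.03])

```text
clock: 3.55
position: [0.4631, 0.2552, 0.0523]
ee_rot: [0.692, 0.175, 0.68, -0.167]
force: [-1.4, -0.1, -0.2]
opening: 0.0361
```

>>> drive_tool(travel=[[0, 0, 0], [0, 0, 0], [0, 0, 0], [0, 0, 0]], turn=[0, 0, 0, 0], gripper=[0.01, 0.01, 0.01, 0.01], force=15)

```text
clock: 3.95
position: [0.4638, 0.2557, 0.0527]
ee_rot: [0.693, 0.175, 0.68, -0.167]
force: [0.2, 1.1, -1.5]
opening: 0.0178
```

```bash
python3 -c "
from h import *
from bench import env
s=env.read_state();rel(s,[.463,.2556,.053],YAW+np.pi/2)"
```

```text
pos [0.4638 0.2557 0.0527] R [[0.021, 0.469, 0.883], [0.007, 0.883, -0.47], [-1.0, 0.016, 0.015]] delta tool mm [-0.3 -0.5 -0.7] yaw 1.082 turn 0.00044083048191057017 q6 -0.7 F [ 0.2  1.1 -1.5] open 0.0178 t 3.95
```

>>> drive_tool(travel=[[-0.008, 0.0001, 0.0001], [-0.015, 0.0002, 0.0002], [-0.02, 0.0003, 0.0003], [-0.025, 0.0004, 0.0004], [-0.03, 0.0005, 0.0005]], turn=[0, 0, 0, 0, 0], gripper=[0.01, 0.01, 0.01, 0.01, 0.01])

```text
clock: 4.45
position: [0.4616, 0.2545, 0.1521]
ee_rot: [0.69, 0.173, 0.682, -0.169]
force: [-0.3, -0.2, -0.5]
opening: 0.0176
```

>>> drive_tool(travel=[[-0.03, 0.0005, 0.0005], [-0.03, 0.0005, 0.0005], [-0.03, 0, 0], [-0.02, 0, 0], [-0.01, 0, 0]], turn=[0, 0, 0, 0, 0], gripper=[0.01, 0.01, 0.01, 0.01, 0.01])

```text
clock: 4.95
position: [0.4596, 0.2534, 0.2822]
ee_rot: [0.691, 0.173, 0.681, -0.168]
force: [-0.8, -0.3, -1.0]
opening: 0.0181
```

```bash
python3 -c "
from h import *
from bench import env
s=env.read_state();rel(s,BUSH+[0,0,.085],YAW+np.pi/2)"
```

```text
pos [0.4596 0.2534 0.2822] R [[0.015, 0.469, 0.883], [0.004, 0.883, -0.469], [-1.0, 0.01, 0.011]] delta tool mm [  -1.4 -354.1  351.6] yaw 1.083 turn 0.0007321617728743846 q6 -0.7 F [-0.8 -0.3 -1. ] open 0.0181 t 4.95
```

>>> drive_tool(travel=[[0, -0.01, 0.01], [0, -0.02, 0.02], [0, -0.025, 0.025], [0, -0.025, 0.025], [0, -0.025, 0.025]], turn=[0, 0, 0, 0, 0], gripper=[0.01, 0.01, 0.01, 0.01, 0.01])

```text
clock: 5.45
position: [0.5021, 0.1067, 0.2801]
ee_rot: [0.69, 0.171, 0.683, -0.167]
force: [-0.1, 1.3, -0.8]
opening: 0.0177
```

>>> drive_tool(travel=[[0, -0.025, 0.025], [0, -0.025, 0.025], [0, -0.025, 0.025], [0, -0.025, 0.025], [0, -0.025, 0.025]], turn=[0, 0, 0, 0, 0], gripper=[0.01, 0.01, 0.01, 0.01, 0.01])

```text
clock: 5.95
position: [0.5528, -0.0736, 0.2737]
ee_rot: [0.686, 0.17, 0.687, -0.168]
force: [1.2, 1.0, -0.3]
opening: 0.0179
```

```bash
python3 -c "
from h import *
from bench import env
s=env.read_state();rel(s,BUSH+[0,0,.085],YAW+np.pi/2)"
```

```text
pos [ 0.5528 -0.0736  0.2737] R [[0.0, 0.464, 0.886], [0.004, 0.886, -0.464], [-1.0, 0.003, -0.002]] delta tool mm [ -10.8 -109.7  115.3] yaw 1.088 turn 0.006304015693280096 q6 -1.34 F [ 1.2  1.  -0.3] open 0.0179 t 5.95
```

>>> drive_tool(travel=[[-0.003, -0.02, 0.021], [-0.003, -0.018, 0.019], [-0.003, -0.012, 0.013], [-0.001, -0.006, 0.006], [0, 0, 0]], turn=[0.006, 0, 0, 0, 0], gripper=[0.01, 0.01, 0.01, 0.01, 0.01])

```text
clock: 6.45
position: [0.5767, -0.1609, 0.2772]
ee_rot: [0.682, 0.174, 0.69, -0.172]
force: [-1.4, 0.7, -1.1]
opening: 0.0176
```

```bash
python3 -c "
from h import *
from bench import env
s=env.read_state();rel(s,BUSH+[0,0,.085],YAW+np.pi/2)
for n in('scene','top'):
    c=env.camera(n);pickle.dump(c,open(n+'3.pkl','wb'))
    f=c['frame'][130:230,290:410] if n=='scene' else c['frame'][80:200,310:430]
    cv2.imwrite('pics/'+n+'3.png',cv2.resize(f,None,fx=5,fy=5,interpolation=cv2.INTER_CUBIC))
"
```

```text
pos [ 0.5767 -0.1609  0.2772] R [[-0.01, 0.475, 0.88], [0.006, 0.88, -0.475], [-1.0, 0.001, -0.012]] delta tool mm [ -7.5 -42.8  54.1] yaw 1.076 turn -0.00581179208992233 q6 -1.46 F [-1.4  0.7 -1.1] open 0.0176 t 6.45
```

View pics/scene3.png

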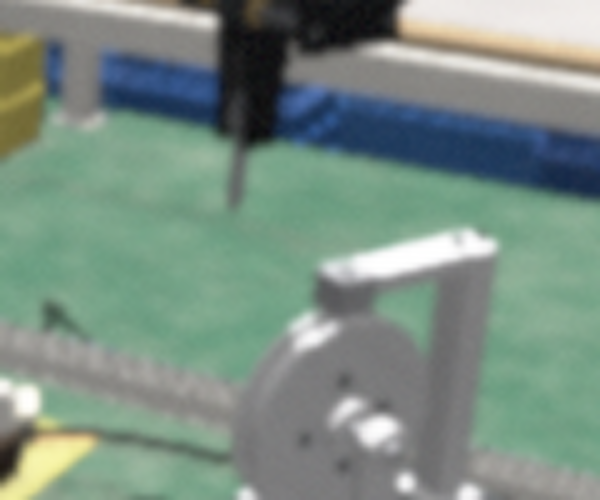

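View pics/top3.png

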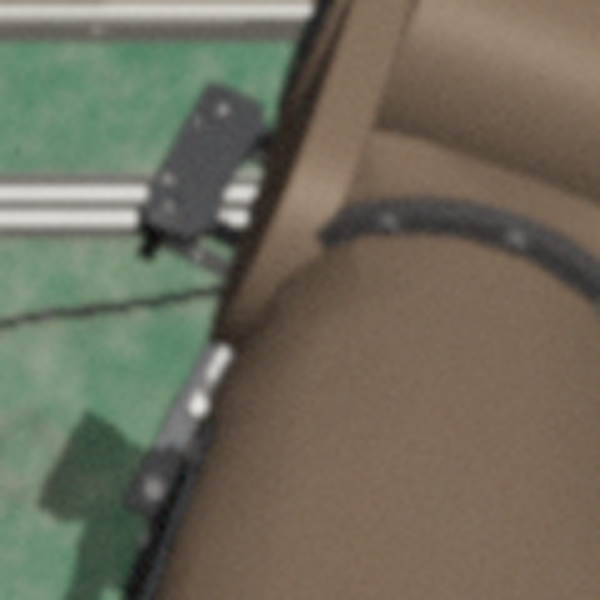

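```bash
python3 -c "
from h import *
c=pickle.load(open('scene3.pkl','rb'))
print(c['frame'][152:174,330:344].max(2))
p=np.array([.5767,-.1609])
for z in(.233,.284): print(proj(c,[*p,z]))
print(ray(c,290+233.5/5-.5,130+207/5-.5,.233))
"
```

```text
[[ 84  84  76  54  38  47  58  63  48  31  27  20  19  23]
 [ 87  87  78  55  41  49  63  62  49  31  21  24  21  19]
 [ 94  90  75  56  39  50  60  62  52  29  21  17  25  23]
 [117 105  82  60  38  44  57  58  46  29  20  20  18  27]
 [146 135 113  83  59  59  62  61  43  30  14  16  19  20]
 [160 156 140 118  99  91  86  71  50  32  18  26  30  35]
 [168 166 159 148 136 129 111  83  59  45  43  60  67  75]
 [177 175 171 166 161 151 127  96  72  72  84 103 115 122]
 [180 180 179 175 171 161 133 102  92 106 125 140 149 153]
 [183 184 181 177 176 161 133 107 106 127 148 160 164 166]
 [182 182 181 178 173 157 132 108 111 137 157 165 166 167]
 [178 176 175 175 170 154 127 106 116 143 161 168 166 164]
 [172 172 173 170 165 148 123 109 119 146 165 169 169 167]
 [169 167 170 168 161 143 118 107 122 151 166 172 170 168]
 [167 168 167 165 159 137 115 108 124 150 165 171 169 168]
 [166 167 168 169 157 135 112 107 125 150 163 166 167 167]
 [166 169 170 169 160 135 113 107 125 147 160 162 165 165]
 [164 169 170 170 162 137 113 112 131 153 160 163 162 162]
 [163 166 168 168 162 138 117 121 140 159 163 163 164 161]
 [160 164 163 163 159 141 128 135 151 161 163 163 164 162]
 [155 157 157 156 155 147 141 144 156 160 165 165 164 163]
 [155 152 152 153 151 150 148 152 155 159 159 159 160 162]]
[336.4396042  171.45945697]
[337.78822112 155.50833647]
[ 0.58067773 -0.15837786  0.233     ]
```

>>> drive_tool(travel=[[0, -0.01, 0.012], [0, -0.014, 0.017], [0, -0.01, 0.013], [0, -0.006, 0.008], [0, -0.003, 0.004]], turn=[0, 0, 0, 0, 0], gripper=[0.01, 0.01, 0.01, 0.01, 0.01])

```text
clock: 7.05
position: [0.6054, -0.2231, 0.2774]
ee_rot: [0.682, 0.172, 0.69, -0.169]
force: [-0.8, -0.6, -1.6]
opening: 0.0175
```

>>> drive_tool(travel=[[0, 0, 0], [0, 0, 0]], turn=[0, 0], gripper=[0.01, 0.01])

```text
clock: 7.25
position: [0.6054, -0.2232, 0.2771]
ee_rot: [0.682, 0.173, 0.69, -0.17]
force: [-0.6, -0.9, 0.6]
opening: 0.0179
```

```bash
python3 -c "
from h import *
from bench import env
s=env.read_state();rel(s,BUSH+[0,0,.065],YAW+np.pi/2)
for n in('scene',):
    c=env.camera(n);pickle.dump(c,open(n+'4.pkl','wb'))
    f=c['frame'][130:230,320:410]
    cv2.imwrite('pics/'+n+'4.png',cv2.resize(f,None,fx=6,fy=6,interpolation=cv2.INTER_CUBIC))
"
```

```text
pos [ 0.6054 -0.2232  0.2771] R [[-0.01, 0.469, 0.883], [0.007, 0.883, -0.469], [-1.0, 0.001, -0.012]] delta tool mm [13.1 -1.7 -0.6] yaw 1.082 turn 0.0003880424126438964 q6 -1.54 F [-0.6 -0.9  0.6] open 0.0179 t 7.25
```

View pics/scene4.png

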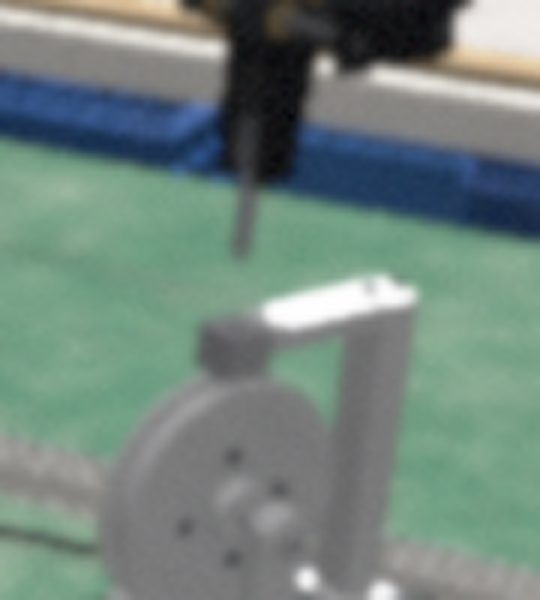

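>>> drive_tool(travel=[[0.004, -0.0009, -0.0003], [0.008, -0.0008, -0.0003], [0.006, 0, 0], [0.003, 0, 0], [0, 0, 0]], turn=[0, 0, 0, 0, 0], gripper=[0.01, 0.01, 0.01, 0.01, 0.01])

```text
clock: 7.8
position: [0.6032, -0.2228, 0.2542]
ee_rot: [0.682, 0.172, 0.69, -0.169]
force: [0.3, 0.3, -0.2]
opening: 0.018
```

```bash
python3 -c "
from h import *
from bench import env
s=env.read_state();rel(s,BUSH+[0,0,.008],YAW+np.pi/2)
for n in('scene',):
    c=env.camera(n);pickle.dump(c,open(n+'5.pkl','wb'))
    f=c['frame'][130:230,320:410]
    cv2.imwrite('pics/'+n+'5.png',cv2.resize(f,None,fx=6,fy=6,interpolation=cv2.INTER_CUBIC))
"
```

```text
pos [ 0.6032 -0.2228  0.2542] R [[-0.01, 0.468, 0.884], [0.007, 0.884, -0.468], [-1.0, 0.001, -0.012]] delta tool mm [47.2 -1.   2. ] yaw 1.084 turn 0.0018291704989215063 q6 -1.54 F [ 0.3  0.3 -0.2] open 0.018 t 7.8
```

View pics/scene5.png

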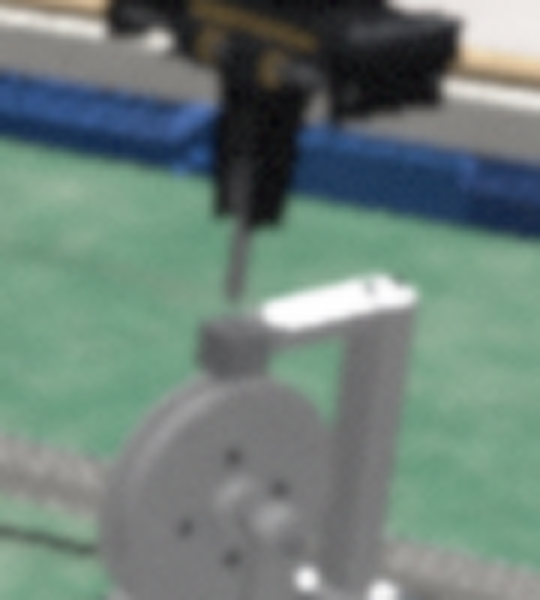

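>>> drive_tool(travel=[[0.004, -0.0005, 0.0008], [0.005, -0.0004, 0.0006], [0.005, 0, 0], [0.004, 0, 0], [0, 0, 0]], turn=[0, 0, 0, 0, 0], gripper=[0.01, 0.01, 0.01, 0.01, 0.01])

```text
clock: 8.35
position: [0.6041, -0.2244, 0.235]
ee_rot: [0.682, 0.172, 0.69, -0.169]
force: [-0.1, 0.6, -0.4]
opening: 0.0176
```

```bash
python3 -c "
from h import *
from bench import env
s=env.read_state();rel(s,BUSH+[0,0,.008],YAW+np.pi/2)
for n in('scene',):
    c=env.camera(n);pickle.dump(c,open(n+'6.pkl','wb'))
    f=c['frame'][130:230,320:410]
    cv2.imwrite('pics/'+n+'6.png',cv2.resize(f,None,fx=6,fy=6,interpolation=cv2.INTER_CUBIC))
"
```

```text
pos [ 0.6041 -0.2244  0.235 ] R [[-0.01, 0.468, 0.884], [0.007, 0.884, -0.468], [-1.0, 0.001, -0.012]] delta tool mm [28.  -0.   0.2] yaw 1.084 turn 0.0017698552851268534 q6 -1.54 F [-0.1  0.6 -0.4] open 0.0176 t 8.35
```

View pics/scene6.png

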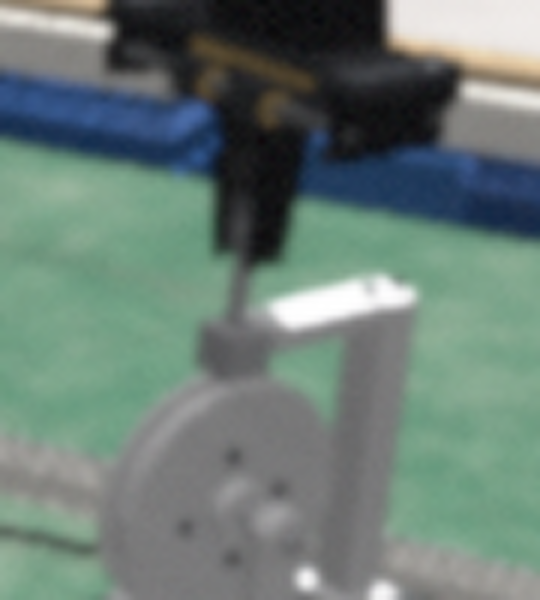

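>>> drive_tool(travel=[[0.003, 0, 0], [0.004, 0, 0.0001], [0.004, 0, 0.0001], [0.003, 0, 0], [0, 0, 0]], turn=[0, 0, 0, 0, 0], gripper=[0.01, 0.01, 0.01, 0.01, 0.01])

```text
clock: 8.9
position: [0.6044, -0.2245, 0.2203]
ee_rot: [0.683, 0.172, 0.69, -0.169]
force: [0.2, 0.1, -1.6]
opening: 0.0178
```

```bash
python3 -c "
from h import *
from bench import env
s=env.read_state();rel(s,BUSH+[0,0,.008],YAW+np.pi/2)"
```

```text
pos [ 0.6044 -0.2245  0.2203] R [[-0.009, 0.468, 0.884], [0.006, 0.884, -0.468], [-1.0, 0.002, -0.011]] delta tool mm [13.3 -0.1 -0.2] yaw 1.084 turn 0.0017866562456421153 q6 -1.54 F [ 0.2  0.1 -1.6] open 0.0178 t 8.9
```

>>> drive_tool(travel=[[0.003, 0, 0], [0.003, 0, 0], [0.003, 0, 0], [0, 0, 0]], turn=[0, 0, 0, 0], gripper=[0.01, 0.01, 0.01, 0.01])

```text
clock: 9.3
position: [0.6043, -0.2244, 0.2106]
ee_rot: [0.683, 0.172, 0.69, -0.169]
force: [0.3, -0.4, -0.7]
opening: 0.0181
```

>>> drive_tool(travel=[[0.002, 0, 0], [0, 0, 0]], turn=[0, 0], gripper=[0.01, 0.01])

```text
clock: 9.5
position: [0.6043, -0.2244, 0.2084]
ee_rot: [0.683, 0.172, 0.69, -0.169]
force: [-0.6, -0.5, -1.0]
opening: 0.0176
```

>>> drive_tool(travel=[[0, 0, 0], [0, 0, 0], [0, 0, 0], [0, 0, 0], [0, 0, 0]], turn=[0, 0, 0, 0, 0], gripper=[0.05, 0.05, 0.05, 0.05, 0.05])

```text
clock: 10.0
position: [0.6046, -0.2245, 0.2091]
ee_rot: [0.683, 0.172, 0.689, -0.169]
force: [-0.4, 0.1, 0.3]
opening: 0.0491
```

```bash
python3 -c "
from h import *
from bench import env
s=env.read_state();rel(s,BUSH+[0,0,.008],YAW+np.pi/2)
for n in('scene',):
    c=env.camera(n);pickle.dump(c,open(n+'7.pkl','wb'))
    f=c['frame'][130:230,320:410]
    cv2.imwrite('pics/'+n+'7.png',cv2.resize(f,None,fx=6,fy=6,interpolation=cv2.INTER_CUBIC))
"
```

```text
pos [ 0.6046 -0.2245  0.2091] R [[-0.008, 0.468, 0.884], [0.006, 0.884, -0.468], [-1.0, 0.002, -0.009]] delta tool mm [ 2.1 -0.1 -0.6] yaw 1.084 turn 0.001801050963717632 q6 -1.54 F [-0.4  0.1  0.3] open 0.0491 t 10.0
```

View pics/scene7.png

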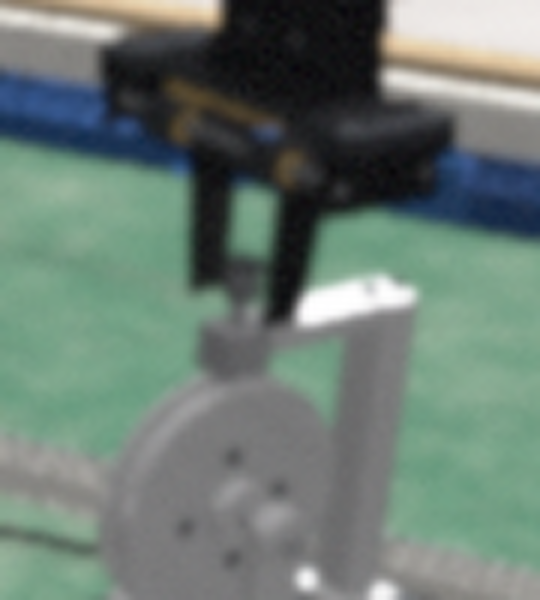

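>>> drive_tool(travel=[[-0.002, 0, -0.008], [0, 0, -0.015], [0, 0, -0.018], [0, 0, -0.014], [0, 0, -0.006]], turn=[0, 0, 0, 0, 0], gripper=[0.05, 0.05, 0.05, 0.05, 0.05])

```text
clock: 10.55
position: [0.5474, -0.1943, 0.2118]
ee_rot: [0.683, 0.172, 0.689, -0.169]
force: [0.3, -0.5, 0.3]
opening: 0.0499
```

>>> drive_tool(travel=[[0, 0, 0]], turn=[0], gripper=[0.05])

```text
clock: 10.65
position: [0.5469, -0.194, 0.2123]
ee_rot: [0.683, 0.172, 0.689, -0.169]
force: [0.3, 0.0, 0.6]
opening: 0.0502
```

```bash
sed -i 's/^BUSH=.*/BUSH=np.array([.6043,-.2244,.199])/' h.py
cat >> h.py <<'E'
def stand(st):
    d=np.asarray(st["position"])-BUSH; R=Ro.from_quat(np.asarray(st["ee_rot"])[[1,2,3,0]]).as_matrix()
    print("stand x,y mm",round(d@ex*1e3,1),round(d@ey*1e3,1),"TCP z",round(st["position"][2],4),"toolx",np.round(R[:,0],3),"F",np.round(st["force"],1),"open",round(st["opening"],4),"t",st["clock"])
def snap(env,k):
    c=env.camera("scene");pickle.dump(c,open(f"scene{k}.pkl","wb"))
    cv2.imwrite(f"pics/scene{k}.png",cv2.resize(c["frame"][130:230,320:410],None,fx=6,fy=6,interpolation=cv2.INTER_CUBIC))
E
python3 -c "
from h import *
from bench import env
s=env.read_state();stand(s);rel(s,BUSH-.06*ex-[0,0,.064],YAW+np.pi/2);snap(env,8)"
```

```text
stand x,y mm -64.9 -0.1 TCP z 0.2123 toolx [-0.008  0.006 -1.   ] F [0.3 0.  0.6] open 0.0502 t 10.65
pos [ 0.5469 -0.194   0.2123] R [[-0.008, 0.468, 0.884], [0.006, 0.884, -0.468], [-1.0, 0.002, -0.009]] delta tool mm [77.2 -0.   5.7] yaw 1.084 turn 0.0018019583785375826 q6 -1.54 F [0.3 0.  0.6] open 0.0502 t 10.65
```

View pics/scene8.png

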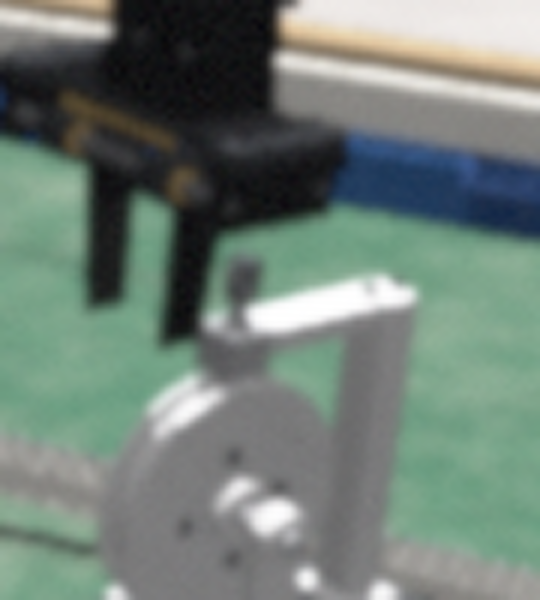

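>>> drive_tool(travel=[[0.01, 0, 0.002], [0.018, 0, 0.001], [0.02, 0, 0.001], [0.016, 0, 0.001], [0.008, 0, 0]], turn=[0, 0, 0, 0, 0], gripper=[0.05, 0.05, 0.05, 0.05, 0.05])

```text
clock: 11.2
position: [0.5542, -0.1979, 0.1361]
ee_rot: [0.684, 0.172, 0.688, -0.17]
force: [-1.0, -0.1, -1.0]
opening: 0.0498
```

>>> drive_tool(travel=[[0, 0, 0]], turn=[0], gripper=[0.04], force=4)

```text
clock: 11.3
position: [0.554, -0.1979, 0.1345]
ee_rot: [0.684, 0.172, 0.689, -0.169]
force: [0.7, -0.2, 0.6]
opening: 0.046
```

```bash
python3 -c "
from h import *
from bench import env
s=env.read_state();stand(s);rel(s,BUSH-.06*ex-[0,0,.064],YAW+np.pi/2);snap(env,9)"
```

```text
stand x,y mm -56.9 -0.2 TCP z 0.1345 toolx [-0.007  0.005 -1.   ] F [ 0.7 -0.2  0.6] open 0.046 t 11.3
pos [ 0.554  -0.1979  0.1345] R [[-0.007, 0.469, 0.883], [0.005, 0.883, -0.469], [-1.0, 0.002, -0.008]] delta tool mm [-0.5  0.2 -3.1] yaw 1.083 turn 0.0013605709759270113 q6 -1.54 F [ 0.7 -0.2  0.6] open 0.046 t 11.3
```

View pics/scene9.png

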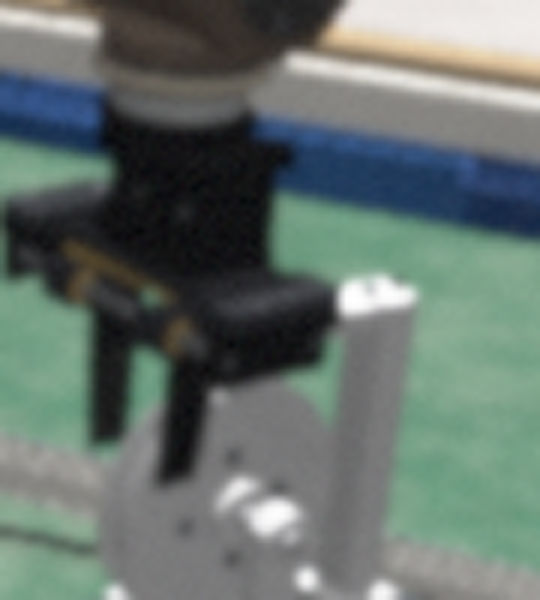

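>>> drive_tool(travel=[[0, 0, -0.002], [0, 0, 0], [0, 0, 0], [0, 0, 0]], turn=[0, 0, 0, 0], gripper=[0.03, 0.015, 0.015, 0.015], force=4)

```text
clock: 11.75
position: [0.5542, -0.1963, 0.1372]
ee_rot: [0.685, 0.173, 0.687, -0.169]
force: [2.7, -0.7, -1.5]
opening: 0.0239
```

```bash
python3 -c "
from h import *
from bench import env
s=env.read_state();stand(s)"
```

```text
stand x,y mm -57.4 1.2 TCP z 0.1372 toolx [-0.001  0.005 -1.   ] F [ 2.7 -0.7 -1.5] open 0.0239 t 11.75
```

>>> drive_tool(travel=[[0.004, 0, 0], [0.005, 0, 0], [0.005, 0, 0], [0.005, 0, 0], [0.005, 0, 0]], turn=[0, 0, 0, 0, 0], gripper=[0.015, 0.015, 0.015, 0.015, 0.015])

```text
clock: 12.25
position: [0.5534, -0.1959, 0.1135]
ee_rot: [0.686, 0.172, 0.687, -0.169]
force: [-1.8, 2.1, 3.3]
opening: 0.0244
```

```bash
python3 -c "
from h import *
from bench import env
s=env.read_state();stand(s);snap(env,10)"
```

```text
stand x,y mm -58.3 1.3 TCP z 0.1135 toolx [-0.001  0.005 -1.   ] F [-1.8  2.1  3.3] open 0.0244 t 12.25
```

View pics/scene10.png

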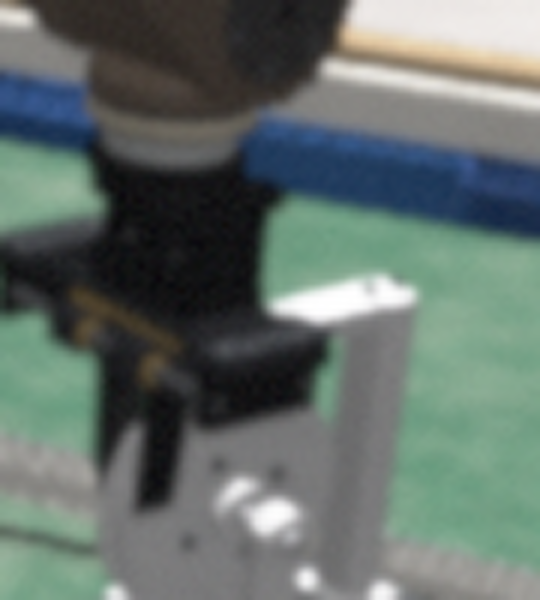

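>>> drive_tool(travel=[[0.005, 0, 0], [0.005, 0, 0], [0.004, 0, 0], [0.002, 0, 0], [0, 0, 0]], turn=[0, 0, 0, 0, 0], gripper=[0.015, 0.015, 0.015, 0.015, 0.04])

```text
clock: 12.8
position: [0.5534, -0.1958, 0.0944]
ee_rot: [0.685, 0.172, 0.687, -0.169]
force: [0.3, -0.1, -0.7]
opening: 0.0284
```

>>> drive_tool(travel=[[0, 0, 0], [0, 0, 0]], turn=[0, 0], gripper=[0.04, 0.04])

```text
clock: 13.0
position: [0.5539, -0.1963, 0.0943]
ee_rot: [0.686, 0.172, 0.687, -0.169]
force: [-0.2, -0.2, -0.2]
opening: 0.039
```

>>> drive_tool(travel=[[-0.008, -0.0005, 0], [-0.012, 0, 0], [-0.012, 0, 0], [-0.006, 0, 0], [0, 0, 0]], turn=[0, 0, 0, 0, 0], gripper=[0.04, 0.04, 0.04, 0.04, 0.04])

```text
clock: 13.5
position: [0.5544, -0.1974, 0.1372]
ee_rot: [0.687, 0.172, 0.686, -0.17]
force: [0.1, -0.8, 0.1]
opening: 0.0399
```

```bash
python3 -c "
from h import *
from bench import env
s=env.read_state();stand(s);snap(env,11)"
```

```text
stand x,y mm -56.7 0.4 TCP z 0.1372 toolx [ 0.002  0.003 -1.   ] F [ 0.1 -0.8  0.1] open 0.0399 t 13.5
```

View pics/scene11.png

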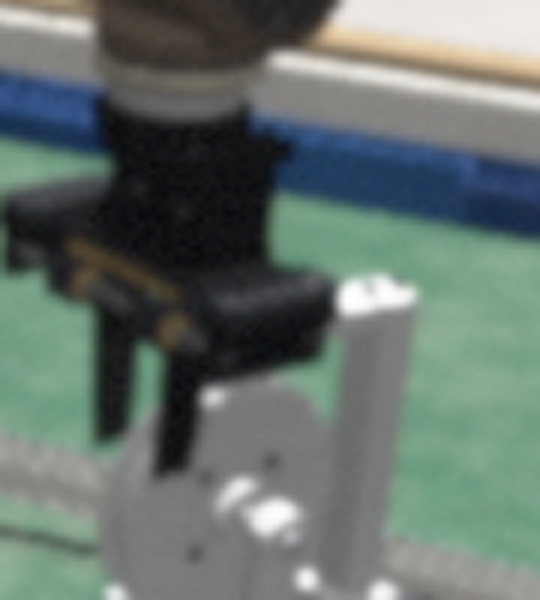

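>>> drive_tool(travel=[[0, 0, -0.002], [0, 0, 0], [0, 0, 0], [0, 0, 0]], turn=[0, 0, 0, 0], gripper=[0.015, 0.015, 0.015, 0.015])

```text
clock: 13.95
position: [0.5523, -0.1953, 0.136]
ee_rot: [0.686, 0.173, 0.686, -0.169]
force: [-0.9, 1.4, 1.8]
opening: 0.0235
```

>>> drive_tool(travel=[[0.004, 0, 0], [0.005, 0, 0], [0.005, 0, 0], [0.005, 0, 0], [0.005, 0, 0]], turn=[0, 0, 0, 0, 0], gripper=[0.015, 0.015, 0.015, 0.015, 0.015])

```text
clock: 14.45
position: [0.5506, -0.1943, 0.1097]
ee_rot: [0.685, 0.173, 0.688, -0.169]
force: [-3.0, 2.9, 3.6]
opening: 0.024
```

```bash
python3 -c "
from h import *
from bench import env
s=env.read_state();stand(s);snap(env,12)"
```

```text
stand x,y mm -61.6 1.3 TCP z 0.1097 toolx [-0.003  0.007 -1.   ] F [-3.   2.9  3.6] open 0.024 t 14.45
```

View pics/scene12.png

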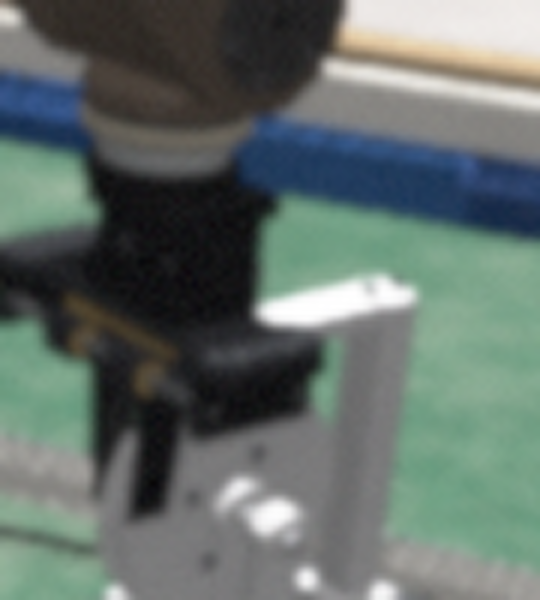

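>>> drive_tool(travel=[[0.005, 0, 0], [0.005, 0, 0], [0.002, 0, 0], [0.001, 0, 0], [0, 0, 0]], turn=[0, 0, 0, 0, 0], gripper=[0.015, 0.015, 0.015, 0.015, 0.04])

```text
clock: 15.0
position: [0.5507, -0.1945, 0.0942]
ee_rot: [0.685, 0.173, 0.688, -0.169]
force: [-0.0, 0.5, -0.7]
opening: 0.0282
```

>>> drive_tool(travel=[[0, 0, 0], [0, 0, 0]], turn=[0, 0], gripper=[0.04, 0.04])

```text
clock: 15.2
position: [0.5514, -0.195, 0.0943]
ee_rot: [0.685, 0.173, 0.687, -0.169]
force: [-1.2, -0.4, -0.3]
opening: 0.0388
```

>>> drive_tool(travel=[[-0.008, -0.0005, 0.002], [-0.012, 0, 0.002], [-0.012, 0, 0.001], [-0.006, 0, 0], [0, 0, 0]], turn=[0, 0, 0, 0, 0], gripper=[0.04, 0.04, 0.04, 0.04, 0.04])

```text
clock: 15.7
position: [0.5569, -0.1989, 0.1371]
ee_rot: [0.686, 0.173, 0.686, -0.169]
force: [-0.2, -0.5, -0.9]
opening: 0.04
```

```bash
python3 -c "
from h import *
from bench import env
s=env.read_state();stand(s);snap(env,13)"
```

```text
stand x,y mm -53.8 0.2 TCP z 0.1371 toolx [ 0.001  0.004 -1.   ] F [-0.2 -0.5 -0.9] open 0.04 t 15.7
```

View pics/scene13.png

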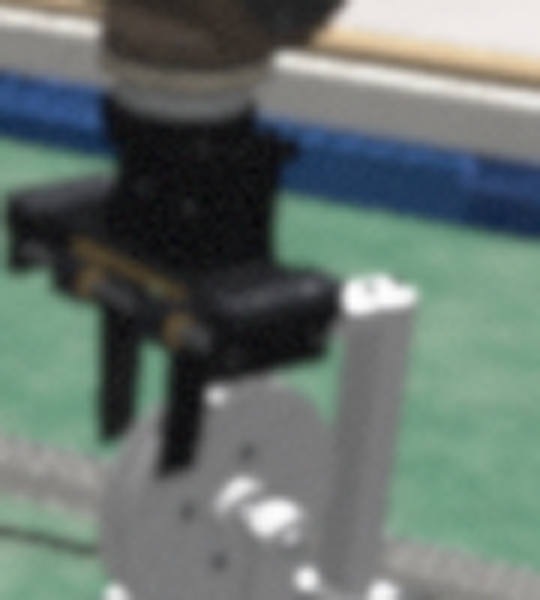

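>>> drive_tool(travel=[[0, 0, -0.004], [0, 0, 0], [0, 0, 0], [0, 0, 0]], turn=[0, 0, 0, 0], gripper=[0.03, 0.015, 0.015, 0.015])

```text
clock: 16.15
position: [0.5529, -0.1956, 0.1359]
ee_rot: [0.686, 0.173, 0.686, -0.169]
force: [0.1, 0.7, 1.7]
opening: 0.0238
```

>>> drive_tool(travel=[[0.004, 0, 0], [0.005, 0, 0], [0.005, 0, 0], [0.005, 0, 0], [0.005, 0, 0]], turn=[0, 0, 0, 0, 0], gripper=[0.015, 0.015, 0.015, 0.015, 0.015])

```text
clock: 16.65
position: [0.551, -0.1945, 0.1096]
ee_rot: [0.684, 0.173, 0.688, -0.168]
force: [-3.1, 2.1, 3.1]
opening: 0.0239
```

```bash
python3 -c "
from h import *
from bench import env
s=env.read_state();stand(s);snap(env,14)"
```

```text
stand x,y mm -61.1 1.3 TCP z 0.1096 toolx [-0.003  0.008 -1.   ] F [-3.1  2.1  3.1] open 0.0239 t 16.65
```

View pics/scene14.png

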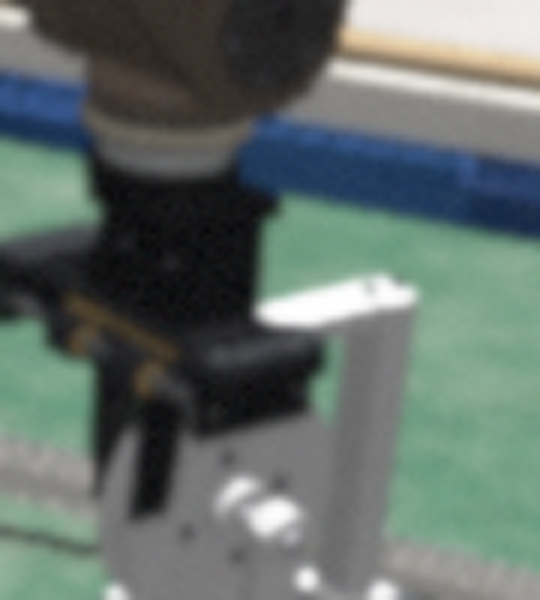

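>>> drive_tool(travel=[[0.005, 0, 0], [0.005, 0, 0], [0.002, 0, 0], [0.001, 0, 0], [0, 0, 0]], turn=[0, 0, 0, 0, 0], gripper=[0.015, 0.015, 0.015, 0.015, 0.04])

```text
clock: 17.2
position: [0.5512, -0.1947, 0.0942]
ee_rot: [0.684, 0.173, 0.688, -0.168]
force: [-0.9, -0.7, 0.2]
opening: 0.0283
```

>>> drive_tool(travel=[[0, 0, 0], [0, 0, 0]], turn=[0, 0], gripper=[0.04, 0.04])

```text
clock: 17.4
position: [0.5519, -0.1952, 0.0942]
ee_rot: [0.685, 0.173, 0.687, -0.169]
force: [-0.4, 0.1, -0.1]
opening: 0.0385
```

>>> drive_tool(travel=[[-0.008, -0.0005, 0], [-0.012, 0, 0], [-0.012, 0, 0], [-0.006, 0, 0], [0, 0, 0]], turn=[0, 0, 0, 0, 0], gripper=[0.04, 0.04, 0.04, 0.04, 0.04])

```text
clock: 17.9
position: [0.5524, -0.1965, 0.137]
ee_rot: [0.686, 0.173, 0.686, -0.169]
force: [0.2, 1.4, -0.3]
opening: 0.04
```

```bash
python3 -c "
from h import *
from bench import env
s=env.read_state();stand(s);snap(env,15)"
```

```text
stand x,y mm -58.9 0.2 TCP z 0.137 toolx [ 0.001  0.006 -1.   ] F [ 0.2  1.4 -0.3] open 0.04 t 17.9
```

View pics/scene15.png

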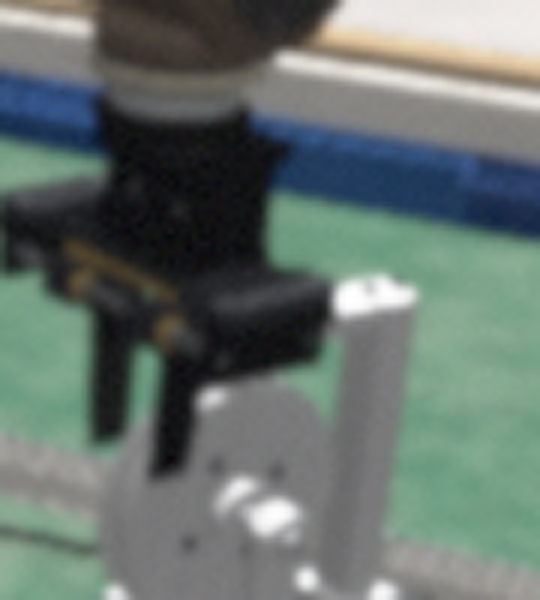

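>>> drive_tool(travel=[[0, 0, -0.001], [0, 0, 0], [0, 0, 0], [0, 0, 0]], turn=[0, 0, 0, 0], gripper=[0.03, 0.015, 0.015, 0.015])

```text
clock: 18.35
position: [0.5513, -0.1948, 0.1358]
ee_rot: [0.685, 0.174, 0.687, -0.168]
force: [0.3, 1.0, 2.4]
opening: 0.0238
```

>>> drive_tool(travel=[[0.004, 0, 0], [0.005, 0, 0], [0.005, 0, 0], [0.005, 0, 0], [0.005, 0, 0]], turn=[0, 0, 0, 0, 0], gripper=[0.015, 0.015, 0.015, 0.015, 0.015])

```text
clock: 18.85
position: [0.5499, -0.1939, 0.1096]
ee_rot: [0.684, 0.174, 0.688, -0.168]
force: [-0.9, 0.7, 5.2]
opening: 0.024
```

```bash
python3 -c "
from h import *
from bench import env
s=env.read_state();stand(s);snap(env,16)"
```

```text
stand x,y mm -62.4 1.4 TCP z 0.1096 toolx [-0.004  0.009 -1.   ] F [-0.9  0.7  5.2] open 0.024 t 18.85
```

View pics/scene16.png

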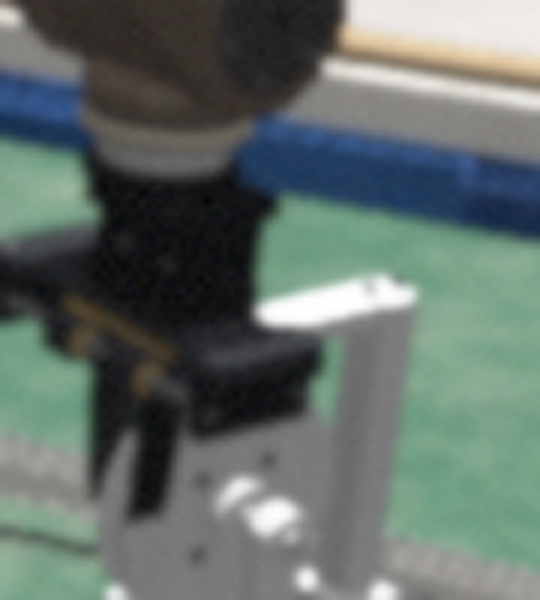

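>>> drive_tool(travel=[[0, 0, 0], [0, 0, 0], [0, 0, 0]], turn=[0, 0, 0], gripper=[0.045, 0.045, 0.045])

```text
clock: 19.2
position: [0.5505, -0.1946, 0.1083]
ee_rot: [0.684, 0.174, 0.688, -0.168]
force: [0.5, 0.9, 1.0]
opening: 0.0419
```

>>> drive_tool(travel=[[-0.01, -0.001, -0.004], [-0.02, 0, -0.01], [-0.025, 0, -0.015], [-0.025, 0, -0.015], [-0.02, 0, -0.01]], turn=[0, 0, 0, 0, 0], gripper=[0.045, 0.045, 0.045, 0.045, 0.045])

```text
clock: 19.7
position: [0.5, -0.1704, 0.2119]
ee_rot: [0.683, 0.174, 0.689, -0.168]
force: [0.5, -0.3, -0.3]
opening: 0.0451
```

```bash
python3 -c "
from h import *
from bench import env
s=env.read_state();stand(s);snap(env,17)"
```

```text
stand x,y mm -117.4 -1.3 TCP z 0.2119 toolx [-0.006  0.01  -1.   ] F [ 0.5 -0.3 -0.3] open 0.0451 t 19.7
```

View pics/scene17.png

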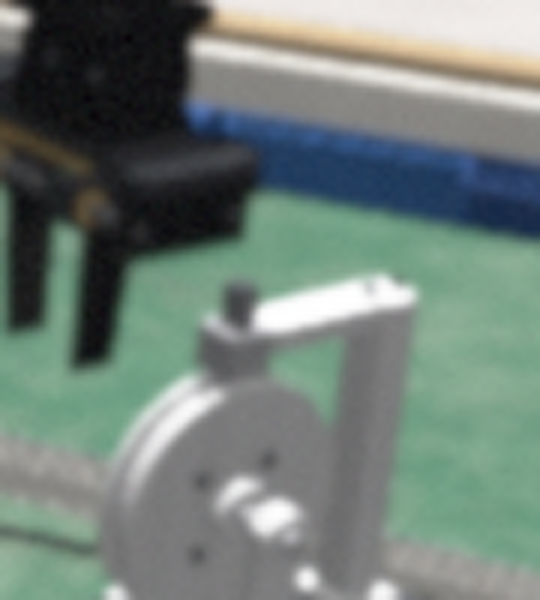

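```bash
python3 -c "
from h import *
for k in(8,17):
    c=pickle.load(open(f'scene{k}.pkl','rb'))
    g=c['frame'][165:190,356:365].max(2).astype(int); print(k);print(g)
for h in(.036,.022,.0245,.014,0): print(h,proj(c,BUSH+[0,0,h]))
"
```

```text
8
[[ 23  34  37  32  26  22  21  22  22]
 [ 21  26  29  26  25  25  28  36  38]
 [ 23  24  32  38  49  59  68  75  80]
 [ 44  61  71  77  89 100 111 120 124]
 [ 71  99 111 119 127 133 141 148 149]
 [ 99 127 141 142 146 150 155 158 158]
 [113 140 146 144 145 149 151 156 155]
 [121 136 134 128 129 135 138 144 155]
 [123 129 118 110 109 112 117 128 147]
 [126 126 111  94  89  89  93 113 143]
 [132 123 100  83  76  75  84 113 144]
 [137 121  93  80  74  72  86 119 147]
 [140 118  88  75  76  78  93 125 151]
 [141 119  85  71  78  84 102 134 154]
 [150 127  97  76  80  99 124 152 174]
 [158 141 114  94 103 142 174 199 220]
 [174 162 130 107 135 191 228 241 247]
 [194 173 134 113 146 211 243 251 253]
 [196 167 133 116 138 198 239 250 252]
 [179 156 137 125 134 172 218 232 238]
 [147 147 148 146 144 155 175 182 184]
 [113 127 139 143 136 132 135 130 128]
 [ 96 104 116 117 117 111 107 105 109]
 [ 91  96  95 102 101 102 100 100 109]
 [ 89  92  95  96 100 100  99 105 115]]
17
[[ 23  30  37  46  76 122 150 163 166]
 [ 22  28  40  48  83 128 154 163 164]
 [ 20  25  29  46  86 132 155 163 161]
 [
[... 323 characters left out ...]
 141 142 146 152 159 164]
 [152 135 120 116 120 125 136 153 160]
 [147 118  95  93  97 101 118 144 160]
 [144 110  81  75  80  88 110 148 174]
 [143 108  77  71  77  92 130 179 218]
 [148 112  80  72  78 103 159 225 245]
 [163 119  83  74  84 117 188 243 252]
 [174 135 105  88  87 126 197 242 251]
 [177 163 139 115 109 139 191 225 237]
 [156 167 161 143 133 143 166 178 184]
 [122 139 149 142 135 131 132 130 129]
 [ 97 104 115 117 113 112 107 105 106]
 [ 91  94  97 101 104 100 101 100 108]
 [ 91  91  95  98  99 101 100 103 115]]
0.036 [359.96917551 172.27408257]
0.022 [359.48943803 176.59877828]
0.0245 [359.57476491 175.82958097]
0.014 [359.21737943 179.05130853]
0 [358.74486694 183.31087301]
```

>>> drive_tool(travel=[[0, 0, 0], [0, 0, 0], [0, 0, 0]], turn=[0, 0, 0], gripper=[0.045, 0.045, 0.045])

```text
clock: 20.05
position: [0.5, -0.1703, 0.2165]
ee_rot: [0.686, 0.174, 0.687, -0.169]
force: [-0.3, -0.6, 0.0]
opening: 0.0452
```

```bash
python3 -c "
from h import *
from bench import env
s=env.read_state();stand(s);print(np.abs(s['dq']).max());print(env.finish_job())"
```

```text
stand x,y mm -117.5 -1.3 TCP z 0.2165 toolx [ 0.     0.007 -1.   ] F [-0.3 -0.6  0. ] open 0.0452 t 20.05
0.0018858461227699568
the job is handed in; nothing more can be done
None
```

The pin is standing home in the index pocket, so the pulley is locked. I handed the job in at 20.05 s, and no verdict is reported.

- **Pin into the bush:** I put the pin in with under 2 N at the wrist and let go of it on the groove floor. A picture then showed it upright, with its head clear above the bush.
- **Turning the pulley:** I drew the near rim down in four short strokes with a 4 N pinch. On the fourth the pulley turned less than the hand moved and the pull rose to about 5 N. I stopped there, let go and backed off.
- **Last check on the pin:** The head's top edge dropped about 4.1–4.2 pixels in the scene view, roughly 13.5 mm with about 0.7 mm uncertainty. A full drop is 14 mm and the limit is 11.5 mm. The head also looks seated on the bush. The top camera was never used to check the pin, because the arm blocked its view.
- **Arm at hand-in:** It was at rest, about 117 mm from the bush, with no contact force.
- **What went wrong:** The first grasp was a few millimetres off after a fast stop, so I opened the fingers, re-centred and gripped again. The tape roll, transformer and marker pen were not approached, but I did not measure them again at the end.

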